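Build and cap the tumbler tower

ROBOT

A 6-joint arm with a two-finger parallel gripper is mounted at the origin on a cart in front of the work surface, level with it; the furniture and walls round the work are solid. World frame = base frame: x ahead of the robot, y to its left, z up, the work surface at z = 0. Lengths are in m, angles in rad, forces in N, time in s.
With the tool pointing down it reaches from about 0.375 to 0.925 m from the base axis. Payload 5.7 kg.
Tool frame: the origin (TCP) lies between the finger pads; the fingertips stand env.finger_overhang ahead of it and the grasp point (between the pads) lies 2 mm behind it (env.finger_overhang is the distance from the TCP to the fingertips, in m); z points along the fingers, y is the line along which they close (so a half turn about z gives the same grasp; the last joint's range is limited). The gripper opens to 88 mm and grips with 3 to 60 N. Pads are 20 mm wide; open, the fingers measure 115 mm over their backs; the gripper's body (75 mm by 178 mm) begins 61 mm behind the grasp point.
Start: joints at [1.092, 0.359, 1.51, -0, 1.272, -0.115], TCP at [0.213, 0.561, 0.24] pointing down, gripper open.
Joint ranges: [-2.97, 2.97], [-1.01, 2.36], [0.21, 2.38], [-0.96, 4.11], [0.2, 2.71], [-2.98, 2.98]. Speed limits (rad/s): [2.39, 2.39, 3.14, 3.14, 3.14, 3.14].

INTERFACE

Orientations are given as [roll, pitch, yaw] about the fixed x, y, z axes, in that order (R = Rz(yaw) Ry(pitch) Rx(roll)).
In Python, from bench import observe, read_camera, job, env gives the robot as it stands. The module is installed in compiled form; this text tells all that it offers.
- The arm moves only by the tool jog_arm, never from a script. Its argument "deltas" is a list that holds one entry, the list of rows, each a list of 7 numbers: the finger opening in mm, from 0 to 87.8, then the shift along the tool's x, y, z in mm, then the turn, a rotation vector about the tool's x, y, z in degrees. A call has 1 to 5 rows; each row is the pose to reach, as a shift and turn from the pose commanded when the call began, along the tool's axes at that moment; what a row does not reach only later rows make up. A row lasts 1/10 s, in which the tool goes at most 50 mm and 8.59 degrees, less where a joint would pass 70% of its speed; a pose out of reach is approached as far as the arm can. A call with a gripper value outside its range is refused whole. The fingers move at their own pace and stop on an object; "grip_force" is the grip in N (left out, the last holds). Time passes only in rows, so rows that repeat a pose let the fingers close. It gives the time, the measured TCP pose, the force, the opening and the grip force at its end, in the units of the state.
- observe(): the state, without advancing time (a new reading comes with each control period).
- read_camera(name): name is "scene" or "side" or "wrist"; returns a dict with "color" (420x560x3 uint8, red, green, blue), "fx", "fy", "cx", "cy" (pixels), "k1" (the pictures are not rectified: a ray, as slopes to the right and down, at radius r is drawn at 1 + k1 r^2 times it, then the intrinsics apply), "R" (3x3) and "t" (3): a world point X has camera coordinates R X + t. Camera axes: x right, y down, z forward; pixel columns grow to the right and rows downward; lengths in m; the calibration is good to about 2 mm. A picture is of the moment at which its call begins. There is no depth.
- job.job_done(): hands the job in; it is judged then, once.
The state is a dict: "time_s": time; "joints": joint angles; "joint_vel": joint speeds; "joint_torque": joint torques, N m; "tool_pos": TCP position; "tcp_rot": TCP orientation; "ft_force": force on the tool from outside, world axes, zero at the start; "ft_torque": the same for the moment, N m; "grip_width": finger opening in m; "grip_force": force on a finger pad.
Only numpy, scipy, OpenCV 4.12 (cv2) and the standard library are available. Lean on these libraries where they do the work, as an engineer would, in place of code of your own. Each camera call takes 0.05 s, during which the arm holds its last target. There are 200 camera calls.

TASK

Put the tumbler tower away: set the grey holder in the collar of the dark stand and turn it until the key under it drops home. Then nest every tumbler that is there, upright, one inside another in the holder, and last close the top tumbler with the cork stopper. The tapers jam, so lower each piece until it just sits and never press it tight, and leave the other kitchen things where they are.

Things in the scene. Friction and masses are not known exactly. Their poses are not given: they have to be found in the camera images.
- stand: Dark steel stand, fixed on the board: a foot 124 mm across with a collar in its middle, inside diameter 69 with a mouth flared to 78, outside 85, its top 34 mm above the board. Origin: centre of the underside, on the board (which is 52 mm above z = 0); z up
- stand_seat (a point): Centre of the collar's floor, 18 mm above the stand's origin. The floor has a cross-shaped slot, 15 wide and 10 deep, whose direction varies from start to start and is told by neither this point's axes nor the stand's
- holder: Grey thick-walled round cup, outside diameter 65 all the way up, 73 high, 0.18 to 0.29 kg. Origin: centre of the flat underside of its foot, z up. Take it from above by the outside, below the rim. With its key resting on the collar's floor the origin is 26 mm above the stand's origin; with the key home, 18 mm
- holder_key (a point): Lowest point of the cross-shaped key under the holder's foot, 8 mm below the holder's origin: two bars 44 long, 8 wide, along the holder's x and y axes. The holder stands on it at the start. It drops home at four places a turn, a quarter turn apart, with about 0.15 rad of play each way
- holder_mouth (a point): Centre of the holder's mouth, 73 mm above its origin, 55 across. The inside tapers by 0.12 mm of radius per mm: a tumbler just sits when its origin is about 14 mm above the holder's origin (59 mm below this point)
- tumbler1: Blue plastic tumbler, upright, 95 mm high, 0.07 to 0.12 kg, perhaps absent. Outside 41 across at the foot, 63 at the rim, wall 4, radius grows 0.12 mm per mm of height. Take it from above by the outside just below the rim. Origin: centre of the underside, z up. One just sits in another when its origin is about 32 mm above the other's (first touch 33); any order
- tumbler2: Orange plastic tumbler, upright, 95 mm high, 0.07 to 0.12 kg, perhaps absent. Outside 41 across at the foot, 63 at the rim, wall 4, radius grows 0.12 mm per mm of height. Take it from above by the outside just below the rim. Origin: centre of the underside, z up. One just sits in another when its origin is about 32 mm above the other's (first touch 33); any order
- tumbler3: Green plastic tumbler, upright, 95 mm high, 0.07 to 0.12 kg, perhaps absent. Outside 41 across at the foot, 63 at the rim, wall 4, radius grows 0.12 mm per mm of height. Take it from above by the outside just below the rim. Origin: centre of the underside, z up. One just sits in another when its origin is about 32 mm above the other's (first touch 33); any order
- tumbler4: Yellow plastic tumbler, upright, 95 mm high, 0.07 to 0.12 kg, perhaps absent. Outside 41 across at the foot, 63 at the rim, wall 4, radius grows 0.12 mm per mm of height. Take it from above by the outside just below the rim. Origin: centre of the underside, z up. One just sits in another when its origin is about 32 mm above the other's (first touch 33); any order
- tumbler5: Red plastic tumbler, upright, 95 mm high, 0.07 to 0.12 kg, perhaps absent. Outside 41 across at the foot, 63 at the rim, wall 4, radius grows 0.12 mm per mm of height. Take it from above by the outside just below the rim. Origin: centre of the underside, z up. One just sits in another when its origin is about 32 mm above the other's (first touch 33); any order
- stopper: Cork stopper: tapered plug 49 mm across at the bottom, 57 at the top, 32 high; wooden flange 66 across, 4 thick; round knob 24 across from 36 to 64 mm height. It stands on its plug. Origin: centre of the underside, z up. It just sits in a tumbler when its origin is about 67 mm above the tumbler's (flange 4 mm above the rim)
- tea_box: Green card tea box, 68 x 98 x 84 mm, bystander. Origin: centre of the underside
- mug: Blue mug, 97 mm high, 89 across, bystander. Origin: underneath
- wood_mill: Wooden pepper mill, 58 across, 170 high, bystander. Origin: centre of the underside
- glass_shaker: Small shaker with a grey cap, 44 across, 90 high, bystander. Origin: centre of the underside
- salt_jar: Small glass spice jar with a black cap, 41 across, 105 high, bystander. Origin: centre of the underside

How it is judged:
On the way, in this order (a step that is already met when the one before it is completed fails the run):
1. the holder stands in the stand's collar with its key dropped home (z of holder in the frame of stand below 0.0208 m and horizontal distance between holder and stand below 0.005 m and angle between holder's own z axis and vertical below 0.05 rad), for 0.3 s.
2. every tumbler present is nested in the holder's stack (all of step 1 and horizontal distance between each of tumbler1, tumbler2, tumbler3, tumbler4, tumbler5 and holder below 0.012 m and angle between each of tumbler1, tumbler2, tumbler3, tumbler4, tumbler5's own z axis and vertical below 0.12 rad and (z of tumbler1 in the frame of holder between 0.0087 and 0.0187 m or z of tumbler1 in the frame of holder between 0.0397 and 0.0517 m or z of tumbler1 in the frame of holder between 0.0707 and 0.0847 m or z of tumbler1 in the frame of holder between 0.1017 and 0.1177 m or z of tumbler1 in the frame of holder between 0.1327 and 0.1507 m) and (z of tumbler2 in the frame of holder between 0.0087 and 0.0187 m or z of tumbler2 in the frame of holder between 0.0397 and 0.0517 m or z of tumbler2 in the frame of holder between 0.0707 and 0.0847 m or z of tumbler2 in the frame of holder between 0.1017 and 0.1177 m or z of tumbler2 in the frame of holder between 0.1327 and 0.1507 m) and (z of tumbler3 in the frame of holder between 0.0087 and 0.0187 m or z of tumbler3 in the frame of holder between 0.0397 and 0.0517 m or z of tumbler3 in the frame of holder between 0.0707 and 0.0847 m or z of tumbler3 in the frame of holder between 0.1017 and 0.1177 m or z of tumbler3 in the frame of holder between 0.1327 and 0.1507 m) and (z of tumbler4 in the frame of holder between 0.0087 and 0.0187 m or z of tumbler4 in the frame of holder between 0.0397 and 0.0517 m or z of tumbler4 in the frame of holder between 0.0707 and 0.0847 m or z of tumbler4 in the frame of holder between 0.1017 and 0.1177 m or z of tumbler4 in the frame of holder between 0.1327 and 0.1507 m) and (z of tumbler5 in the frame of holder between 0.0087 and 0.0187 m or z of tumbler5 in the frame of holder between 0.0397 and 0.0517 m or z of tumbler5 in the frame of holder between 0.0707 and 0.0847 m or z of tumbler5 in the frame of holder between 0.1017 and 0.1177 m or z of tumbler5 in the frame of holder between 0.1327 and 0.1507 m)), for 0.3 s.
At the end, for the whole second after the job is handed in: Holder key home (within 2.8 mm); every tumbler present nested in the stack, upright within 0.12 rad, within 12 mm of the holder's axis and 5 to 9 mm (higher ones more) of its just-seated height; stopper likewise in the top tumbler; all at rest (all of step 2 and horizontal distance between stopper and holder below 0.012 m and angle between stopper's own z axis and vertical below 0.12 rad and (z of stopper in the frame of holder between 0.1377 and 0.1517 m or z of stopper in the frame of holder between 0.1687 and 0.1847 m or z of stopper in the frame of holder between 0.1997 and 0.2177 m) and linear speed of each of holder, tumbler1, tumbler2, tumbler3, tumbler4, tumbler5, stopper below 0.02 m/s); the robot touches nothing.
It fails at once if a tumbler pressed into another, the holder or by the stopper with more than 40 N (contact force between tumbler1 and tumbler2 above 40 N or contact force between any of tumbler1, tumbler2 and tumbler3 above 40 N or contact force between any of tumbler1, tumbler2, tumbler3 and tumbler4 above 40 N or contact force between any of tumbler1, tumbler2, tumbler3, tumbler4 and tumbler5 above 40 N or contact force between any of tumbler1, tumbler2, tumbler3, tumbler4, tumbler5 and holder above 40 N or contact force between any of tumbler1, tumbler2, tumbler3, tumbler4, tumbler5 and stopper above 40 N).
It fails at once if a bystander moved more than 25 mm or tipped (distance of any of tea_box, mug, wood_mill, glass_shaker, salt_jar from where it was at the start of the episode above 0.025 m or angle between any of tea_box, mug, wood_mill, glass_shaker, salt_jar's own z axis and vertical above 0.3 rad).
Of tumbler1, tumbler2, tumbler3, tumbler4, tumbler5 only 3 to 5 are there at a start; the rules pass over those that are not, and their reading is None.
At some moment in a run one of stopper may be knocked a few centimetres aside while the robot is not near it.
Once in a run the grip may slacken for a moment while it holds something.
It also fails if it takes over 210 s, if anything falls off the work surface, if the arm or the gripper's body presses on something with over 40 N, if the wrist force passes 120 N, or if a joint passes its speed limit or range.

## Working session

There is one attempt and no reset: what is moved stays moved. The work goes in short steps, Python scripts to look and compute and a tool call to move; the robot and the scene stay as the last step left them, time stands still between calls to the robot, and variables do not carry over. Pictures are saved under pics/ and viewed, at most 14 in all, crops included, and the job is handed in when it is done.

Besides the shell and the picture viewer there is one more tool, called after "Request:" as name(argument=value, ...) on one line, values as JSON. jog_arm: Moves the arm, as the interface text tells. Its arguments: {"type":"object","properties":{"deltas":{"type":"array"},"grip_force":{"type":"number"}},"required":["deltas"]}

```bash
mkdir -p pics; ls; cat > h.py <<'E'
from bench import observe, read_camera, job, env
import numpy as np, cv2
def snap(n,f=None):
    c=read_camera(n)
    if f: cv2.imwrite('pics/'+f,c['color'][:,:,::-1])
    return c
def ray(c,u,v):
    d=np.array([(u-c['cx'])/c['fx'],(v-c['cy'])/c['fy']]);s=d.copy()
    for _ in range(20): s=d/(1+c['k1']*(s@s))
    R=np.array(c['R']);t=np.array(c['t'])
    return -R.T@t, R.T@np.array([s[0],s[1],1.])
def at(c,u,v,z):
    o,d=ray(c,u,v); return o+d*(z-o[2])/d[2]
def proj(c,X):
    X=np.atleast_2d(X)@np.array(c['R']).T+np.array(c['t']);s=X[:,:2]/X[:,2:]
    s=s*(1+c['k1']*(s**2).sum(1,keepdims=True))
    return s*[c['fx'],c['fy']]+[c['cx'],c['cy']]
def circ(c,x,y,z,r,n=48):
    a=np.linspace(0,2*np.pi,n,endpoint=False)
    return proj(c,np.c_[x+r*np.cos(a),y+r*np.sin(a),0*a+z])
E
python3 - <<'E'
from h import *
print(env.finger_overhang, observe())
ims=[]
for n in ("scene","side","wrist"):
    c=snap(n,n+'0.png'); print(n,{k:np.round(c[k],3).tolist() for k in c if k!='color'})
E
```

```text
pics
0.017 {'time_s': 0.0, 'joints': array([ 1.09192160e+00,  3.59482165e-01,  1.51143415e+00,  9.37791959e-06,
        1.27250847e+00, -1.15137579e-01]), 'joint_vel': array([ 9.93604179e-04, -5.51924934e-05,  6.49563914e-04, -1.60986876e-03,
        5.54500257e-04,  1.24538128e-03]), 'joint_torque': array([ 1.88171980e-03, -5.15370619e+01, -2.70727444e+01,  6.76591136e-02,
        3.48401559e-02, -1.76496087e-04]), 'tool_pos': array([0.21317754, 0.56013906, 0.23882252]), 'tcp_rot': array([-3.13977369e+00, -2.19380108e-04,  2.77785254e+00]), 'ft_force': array([ 0.02689621, -0.36163391,  0.52972277]), 'ft_torque': array([-0.05728832,  0.03010024, -0.00056726]), 'grip_force': 0.0, 'grip_width': 0.08762415673341599}
scene {'fx': 534.133, 'fy': 534.133, 'cx': 272.416, 'cy': 209.777, 'k1': -0.047, 'R': [[0.561, -0.828, 0.006], [-0.602, -0.412, -0.684], [0.569, 0.38, -0.729]], 't': [-0.187, 0.496, 0.741]}
side {'fx': 386.366, 'fy': 386.366, 'cx': 279.892, 'cy': 206.614, 'k1': -0.093, 'R': [[0.878, -0.478, -0.0], [-0.31, -0.569, -0.762], [0.364, 0.669, -0.648]], 't': [-0.417, 0.366, 0.736]}
wrist {'fx': 364.795, 'fy': 364.795, 'cx': 277.748, 'cy': 213.228, 'k1': -0.098, 'R': [[0.356, 0.934, -0.002], [0.892, -0.34, 0.298], [0.278, -0.108, -0.954]], 't': [-0.599, -0.036, 0.392]}
```

View pics/scene0.png

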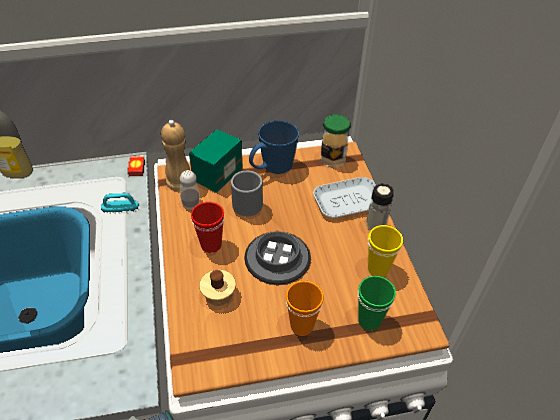

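View pics/side0.png

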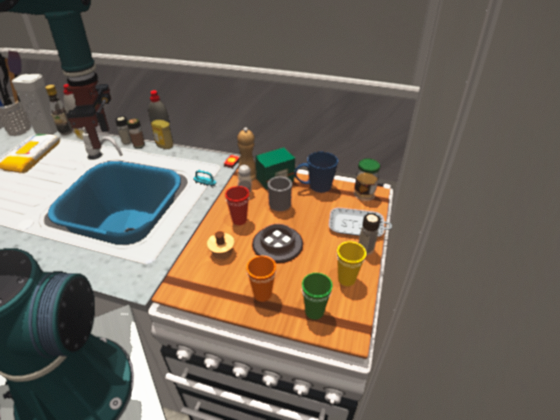

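The scene view shows red (208,228), orange (304,308), green (376,303) and yellow (384,250) tumblers, with no blue. The holder is at (247,193), the stand at (277,256) and the stopper at (217,288). The side view agrees.

```bash
cat >> h.py <<'E'
from scipy.optimize import minimize
HUE={'red':(172,6),'orange':(8,16),'yellow':(22,34),'green':(50,75)}
def hullmask(c,x,y,prof):
    m=np.zeros(c['color'].shape[:2],np.uint8)
    P=np.vstack([circ(c,x,y,z,r) for z,r in prof]).astype(np.float32)
    cv2.fillConvexPoly(m,cv2.convexHull((P*16).astype(np.int32)),1,shift=4); return m
TUM=[(0.052,.0205),(.147,.0315)]
HOL=[(0.060,.0325),(.133,.0325)]
E
python3 - <<'E'
from h import *
cs=[snap('scene'),snap('side')]
guess={'red':[(208,240),(238,215)],'orange':[(304,325),(262,290)],'yellow':[(380,270),(350,275)],'green':[(374,320),(316,305)],'holder':[(247,205),(280,200)]}
for k,g in guess.items():
    ms=[]
    for c,p in zip(cs,g):
        hsv=cv2.cvtColor(c['color'],cv2.COLOR_RGB2HSV).astype(int)
        if k=='holder': m=(hsv[...,1]<60)&(hsv[...,2]<190)
        else:
            a,b=HUE[k];h=hsv[...,0]
            m=((h>=a)&(h<=b) if a<b else (h>=a)|(h<=b))&(hsv[...,1]>(150 if k!='orange' else 225))
        w=np.zeros_like(m);w[p[1]-45:p[1]+45,p[0]-40:p[0]+40]=1
        m=m&w
        n,l,s,_=cv2.connectedComponentsWithStats(m.astype(np.uint8))
        i=1+np.argmax(s[1:,4]); ms.append(l==i)
    prof=HOL if k=='holder' else TUM
    for sel in ([0],[1],[0,1]):
        def cost(v):
            return sum(1-(hullmask(cs[i],*v,prof)&ms[i]).sum()/((hullmask(cs[i],*v,prof)|ms[i]).sum()) for i in sel)
        x0=at(cs[0],*g[0],.08)[:2]
        r=minimize(cost,x0,method='Nelder-Mead',options=dict(initial_simplex=[x0,x0+[.02,0],x0+[0,.02]],xatol=2e-4))
        print(k,sel,r.x.round(4),round(r.fun,3))
# stand / stopper by hand picks
print('stand',at(cs[0],277,248,.086),at(cs[1],278,240,.086))
print('stopper knob',at(cs[0],217,277,.115),at(cs[1],220,236,.115))
def crop(c,u,v,w,s,r=0): return cv2.resize(c['color'][v-w*3//4:v+w*3//4,u-w:u+w,::-1],(400,300),interpolation=cv2.INTER_CUBIC)
cv2.imwrite('pics/crop1.png',np.vstack([np.hstack([crop(cs[0],277,255,40,0),crop(cs[0],217,285,40,0)]),np.hstack([crop(cs[1],278,240,32,0),crop(cs[0],247,190,40,0)])]))
E
```

```text
red [0] [0.4804 0.2466] 0.142
red [1] [0.4837 0.2475] 0.222
red [0, 1] [0.4805 0.2469] 0.375
orange [0] [0.4282 0.0026] 0.474
orange [1] [0.4354 0.0139] 0.541
orange [0, 1] [0.4304 0.0038] 1.018
yellow [0] [ 0.6174 -0.0553] 0.145
yellow [1] [ 0.6224 -0.054 ] 0.533
yellow [0, 1] [ 0.6176 -0.0554] 0.695
green [0] [ 0.5101 -0.0926] 0.436
green [1] [ 0.5504 -0.062 ] 0.933
green [0, 1] [ 0.5094 -0.0928] 1.371
holder [0] [0.6045 0.2482] 0.093
holder [1] [0.61   0.2558] 0.176
holder [0, 1] [0.6065 0.2496] 0.303
stand [0.52436275 0.1188415  0.086     ] [0.52388306 0.1000479  0.086     ]
stopper knob [0.39036996 0.15670838 0.115     ] [0.39659963 0.15145924 0.115     ]
```

View pics/crop1.png

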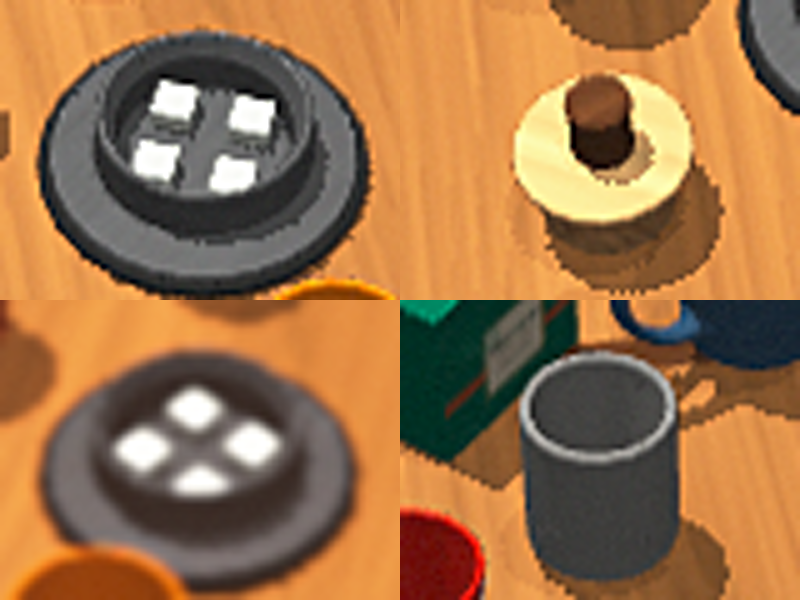

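Slot blocks show clearly in crop 1: four white pads with the cross between them. I'll refine all positions by fitting the rims and compute the slot direction.

```bash
cat >> h.py <<'E'
def rimfit(c,x,y,z,r,span=.02):
    g=c['color'].astype(np.float32); G=np.zeros(g.shape[:2],np.float32)
    for k in range(3):
        b=cv2.GaussianBlur(g[...,k],(0,0),1.2)
        G+=np.hypot(cv2.Sobel(b,-1,1,0),cv2.Sobel(b,-1,0,1))
    G=np.minimum(G,np.percentile(G,97))
    def s(v):
        P=circ(c,*v,z,r,72).astype(np.float32)
        return cv2.remap(G,P[:,0].copy(),P[:,1].copy(),cv2.INTER_LINEAR).mean()
    best=np.array([x,y])
    for st in (.004,.001,.0003):
        q=[(s(best+[i*st,j*st]),i,j) for i in range(-5,6) for j in range(-5,6) if max(abs(i),abs(j))*st<=span]
        m=max(q); best=best+np.array(m[1:])*st
    return best,m[0]/G.mean()
OBJ={'red':(.147,.0315),'orange':(.147,.0315),'yellow':(.147,.0315),'green':(.147,.0315),'holder':(.133,.0325),'stand':(.086,.0425),'stopper':(.088,.033)}
E
python3 - <<'E'
from h import *
cs=[snap('scene'),snap('side')]
g={'red':[(208,214),(237,193)],'orange':[(305,295),(262,266)],'yellow':[(385,241),(351,252)],'green':[(377,290),(317,285)],'holder':[(247,184),(280,186)],'stand':[(278,248),(278,236)],'stopper':[(218,284),(220,243)]}
for k,p in g.items():
    for c,q in zip(cs,p):
        x0=at(c,*q,OBJ[k][0])[:2]; b,s=rimfit(c,*x0,*OBJ[k]); print(k,x0.round(4),b.round(4),round(float(s),2))
P=np.array([at(cs[0],237+a/5,225+b/5,.070)[:2] for a,b in [(175,100),(252,115),(235,172),(155,158)]])
print(P.round(4),P.mean(0)); 
for i in range(4):
    d=P[(i+1)%4]-P[i]; print(np.degrees(np.arctan2(d[1],d[0])),np.linalg.norm(d))
for n,q in [('mill',(173,185)),('shaker',(190,205)),('saltjar',(380,222)),('mug',(278,168)),('box',(216,178))]: print(n,at(cs[0],*q,.055)[:2].round(3))
w=snap('wrist'); R=np.array(w['R']);C=-R.T@w['t'];o=observe()
from scipy.spatial.transform import Rotation as Ro
T=Ro.from_euler('xyz',o['tcp_rot']).as_matrix()
print('cam in tool',T.T@(C-o['tool_pos']),'fwd in tool',T.T@R[2]); print(T.round(3))
E
```

```text
red [0.4778 0.2438] [0.4765 0.2455] 5.37
red [0.4833 0.2437] [0.4827 0.2417] 3.39
orange [ 0.4262 -0.0012] [0.4225 0.0014] 3.79
orange [ 0.4308 -0.0036] [ 0.4301 -0.0049] 3.54
yellow [ 0.6054 -0.0591] [ 0.6128 -0.0561] 5.57
yellow [ 0.6156 -0.06  ] [ 0.6176 -0.062 ] 3.8
green [ 0.5019 -0.0949] [ 0.4972 -0.0959] 4.93
green [ 0.5038 -0.0995] [ 0.5031 -0.0998] 4.26
holder [0.5958 0.2398] [0.6021 0.2471] 5.08
holder [0.6019 0.2332] [0.6049 0.2435] 3.02
stand [0.5254 0.1173] [0.5298 0.1166] 4.14
stand [0.5304 0.1122] [0.5334 0.1156] 4.22
stopper [0.3936 0.1593] [0.3923 0.16  ] 5.57
stopper [0.3954 0.1559] [0.3971 0.1586] 4.7
[[0.536  0.1382]
 [0.5467 0.1091]
 [0.5195 0.0992]
 [0.5078 0.1284]] [0.527514   0.11873002]
-69.76386743949223 0.030974861622054845
-159.97961830262693 0.028992464630484167
111.85774141981018 0.03141795871789177
19.201425303408545 0.029886217693705707
mill [0.564 0.423]
shaker [0.539 0.352]
saltjar [ 0.724 -0.006]
mug [0.742 0.261]
box [0.636 0.358]
cam in tool [ 0.08190865 -0.00020961 -0.14453708] fwd in tool [-2.98600323e-01 -8.89483687e-04  9.54377837e-01]
[[-0.935  0.356 -0.   ]
 [ 0.356  0.935 -0.   ]
 [ 0.    -0.    -1.   ]]
```

Request:
jog_arm(deltas=[[[87.8,-46,-15,-8,0,0,7.9],[87.8,-92,-30,-16,0,0,15.8],[87.8,-138,-45,-24,0,0,23.7],[87.8,-184,-60,-32,0,0,31.6],[87.8,-230,-75,-40,0,0,39.5]]])

```text
time_s: 0.9
tool_pos: [0.403, 0.4074, 0.2801]
tcp_rot: [3.141, -0.0, 2.083]
ft_force: [-0.4, 1.0, -1.0]
grip_width: 0.088
grip_force: 0.0
```

Request:
jog_arm(deltas=[[[87.8,-46,18,0,0,0,7.9],[87.8,-92,36,0,0,0,15.8],[87.8,-138,54,0,0,0,23.7],[87.8,-184,72,0,0,0,31.6],[87.8,-230,90,0,0,0,39.5]]])

```text
time_s: 1.4
tool_pos: [0.5951, 0.2519, 0.2797]
tcp_rot: [3.141, -0.0, 1.393]
ft_force: [1.0, -0.7, 0.8]
grip_width: 0.0877
grip_force: 0.0
```

```bash
cat >> h.py <<'E'
def plan(x,y,z,phi=None):
    """delta in tool axes (mm,deg) for a world target; phi = angle of tool y, deg"""
    o=observe();p=o['tool_pos'];ps=o['tcp_rot'][2];d=(np.array([x,y,z])-p)*1000
    f=np.degrees(ps)-90
    print('tcp',p.round(4),'phi',round(f%360,1),'rpy',o['tcp_rot'].round(3),'J6',o['joints'][5].round(2),'F',o['ft_force'].round(1),'w',round(o['grip_width']*1000,1),'t',round(o['time_s'],1))
    print('delta',np.round([d[0]*np.cos(ps)+d[1]*np.sin(ps),d[0]*np.sin(ps)-d[1]*np.cos(ps),-d[2]],1),'rotz',None if phi is None else round((f-phi+180)%360-180,1))
E
python3 - <<'E'
from h import *
c=snap('wrist','w1.png')
b,s=rimfit(c,.603,.246,.133,.0325); print(b,s); plan(*b,.115,-10)
b2,s2=rimfit(c,.53,.117,.086,.0425); print('stand',b2,s2,circ(c,*b2,.086,.0425,4)); print(proj(c,[[*b,.133]]))
E
```

```text
[0.607 0.246] 2.0127556
tcp [0.6016 0.2466 0.2795] phi 349.2 rpy [3.135e+00 2.000e-03 1.382e+00] J6 0.48 F [ 5.1 -2.1  0. ] w 87.8 t 1.4
delta [  0.4   5.4 164.5] rotz -0.8
stand [0.5107 0.139 ] 1.9751296 [[257.29422325 298.66603234]
 [208.70564045 269.16432909]
 [180.09339244 310.26412421]
 [227.19201723 337.4395384 ]]
[[292.5740446 206.8908109]]
```

View pics/w1.png

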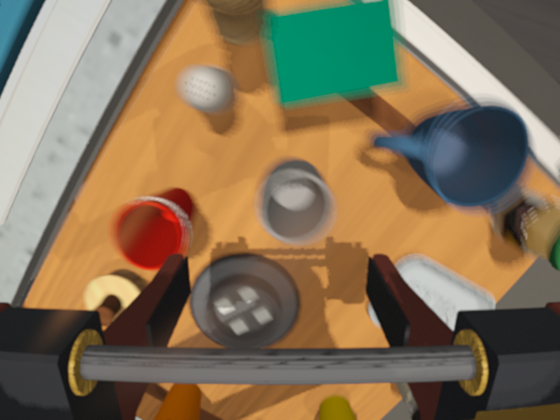

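Wrist view: holder rim centre is about (296,203), the collar is at (243,300), and the red tumbler and box are clear of the fingers. The picture is motion-blurred, so I'll lower part way and remeasure.

Request:
jog_arm(deltas=[[[87.8,0,3,30,0,0,0],[87.8,0,3,50,0,0,0],[87.8,0,3,50,0,0,0],[87.8,0,3,50,0,0,0],[87.8,0,3,50,0,0,0]]])

```text
time_s: 1.95
tool_pos: [0.5973, 0.2535, 0.2311]
tcp_rot: [3.14, -0.001, 1.4]
ft_force: [-0.4, 0.0, 0.8]
grip_width: 0.0877
grip_force: 0.0
```

```bash
python3 - <<'E'
from h import *
c=snap('wrist')
for z,r in [(.133,.0325),(.133,.0275)]:
  b,s=rimfit(c,.606,.246,z,r,.015); print(b.round(4),s)
plan(*b,.115)
for z,r in [(.086,.0425),(.086,.039)]:
  print('stand',rimfit(c,.53,.117,z,r))
q=circ(c,*b,.133,.0325,40); im=c['color'][:,:,::-1].copy()
for p in q: cv2.circle(im,tuple(int(v) for v in p),1,(255,0,255),-1)
cv2.imwrite('pics/w2.png',im)
E
```

```text
[0.6057 0.2473] 3.4336853
[0.606 0.248] 4.5198236
tcp [0.5974 0.2535 0.2312] phi 350.2 rpy [ 3.139e+00 -1.000e-03  1.400e+00] J6 0.47 F [ 0.1  0.1 -0. ] w 88.1 t 2.0
delta [ -4.    9.4 116.2] rotz None
stand (array([0.5113, 0.1203]), np.float32(2.1911309))
stand (array([0.5246, 0.1116]), np.float32(2.1963341))
```

View pics/w2.png

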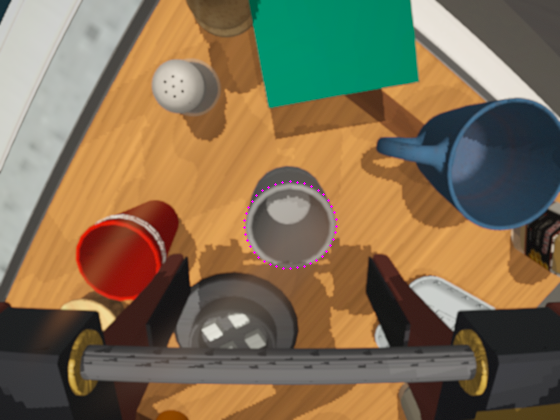

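Fit overlays the holder rim at (290,225), so I'll grasp there.

Request:
jog_arm(deltas=[[[87.8,-4,9,0,0,0,0],[87.8,-4,9,40,0,0,0],[87.8,-4,9,80,0,0,0],[87.8,-4,9,119,0,0,0],[87.8,-4,9,119,0,0,0]]], grip_force=25)

```text
time_s: 2.5
tool_pos: [0.6017, 0.246, 0.106]
tcp_rot: [-3.134, 0.004, 1.399]
ft_force: [-0.8, 0.1, -0.5]
grip_width: 0.0875
grip_force: 0.0
```

Request:
jog_arm(deltas=[[[55,0,0,0,0,0,0],[55,0,0,0,0,0,0],[55,0,0,0,0,0,0],[55,0,0,0,0,0,0],[55,0,0,0,0,0,0]]], grip_force=25)

```text
time_s: 3.0
tool_pos: [0.6063, 0.248, 0.1131]
tcp_rot: [3.138, -0.002, 1.399]
ft_force: [-1.5, 0.8, 7.2]
grip_width: 0.0643
grip_force: 25.0
```

Request:
jog_arm(deltas=[[[55,0,0,0,0,0,0],[55,0,0,-20,0,0,0],[55,0,0,-50,0,0,0],[55,0,0,-80,0,0,0],[55,0,0,-80,0,0,0]]])

```text
time_s: 3.5
tool_pos: [0.608, 0.2484, 0.1959]
tcp_rot: [3.133, -0.004, 1.399]
ft_force: [0.7, 0.5, -1.7]
grip_width: 0.0646
grip_force: 25.0
```

```bash
python3 - <<'E'
from h import *
plan(.53,.117,.2); c=snap('wrist')
z0=.133+.08
print(rimfit(c,*observe()['tool_pos'][:2],z0,.0275,.01),rimfit(c,*observe()['tool_pos'][:2],z0,.0325,.01))
E
```

```text
tcp [0.608  0.2484 0.1959] phi 350.2 rpy [ 3.133 -0.004  1.399] J6 0.45 F [ 0.7  0.5 -1.7] w 64.6 t 3.5
delta [-142.8  -54.4   -4.1] rotz None
(array([0.608354  , 0.24764555]), np.float32(2.5329714)) (array([0.608254  , 0.24644555]), np.float32(3.3744226))
```

Request:
jog_arm(deltas=[[[55,-40,9,-10,0,0,0],[55,-80,18,-20,0,0,0],[55,-120,28,-30,0,0,0],[55,-120,28,-30,0,0,0],[55,-120,28,-30,0,0,0]]])

```text
time_s: 4.05
tool_pos: [0.6113, 0.1236, 0.2194]
tcp_rot: [-3.14, 0.0, 1.397]
ft_force: [0.2, -0.2, -2.3]
grip_width: 0.0642
grip_force: 25.0
```

```bash
python3 - <<'E'
from h import *
c=snap('wrist','w3.png')
for z,r in [(.086,.0425),(.086,.039),(.052,.062),(.058,.062)]:
  b,s=rimfit(c,.53,.117,z,r,.015); print(z,r,b.round(4),s)
plan(.53,.117,.18)
hsv=cv2.cvtColor(c['color'],cv2.COLOR_RGB2HSV); m=((hsv[...,1]<40)&(hsv[...,2]>170)).astype(np.uint8)
u,v=proj(c,[[.53,.117,.07]])[0]; print(u,v)
n,l,s,ce=cv2.connectedComponentsWithStats(m)
P=[at(c,*ce[i],.070)[:2] for i in range(1,n) if s[i,4]>30 and np.hypot(ce[i][0]-u,ce[i][1]-v)<60]
P=np.array(P);print(P.round(4),P.mean(0))
E
```

```text
0.086 0.0425 [0.5386 0.1093] 2.6795514
0.086 0.039 [0.521  0.1183] 2.7477572
0.052 0.062 [0.527  0.1167] 3.6407998
0.058 0.062 [0.528 0.118] 4.027815
tcp [0.6111 0.1245 0.2193] phi 350.1 rpy [-3.139  0.     1.398] J6 0.26 F [ 0.1  1.7 -2.3] w 64.0 t 4.1
delta [-21.4 -78.6  39.3] rotz None
185.84584709716668 224.787344497964
[[0.5394 0.14  ]
 [0.5104 0.1296]
 [0.5499 0.111 ]
 [0.5208 0.1006]] [0.53009545 0.12028877]
```

View pics/w3.png

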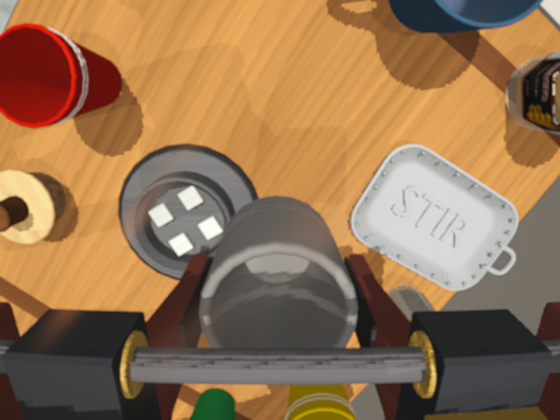

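Wrist view 3: collar at (187,212) with pads at (190,197), (161,215), (210,228) and (181,244). That puts the stand near (0.529,0.1185) with the slot at about 20°. Next I'll move over it and lower.

Request:
jog_arm(deltas=[[[55,-10,-40,0,0,0,0],[55,-20,-80,0,0,0,0],[55,-20,-80,30,0,0,0],[55,-20,-80,59,0,0,0],[55,-20,-80,59,0,0,0]]])

```text
time_s: 4.6
tool_pos: [0.5257, 0.1194, 0.1579]
tcp_rot: [-3.133, 0.002, 1.401]
ft_force: [-1.3, -0.1, -0.8]
grip_width: 0.0643
grip_force: 25.0
```

Request:
jog_arm(deltas=[[[55,0,0,0,0,0,0],[55,0,0,0,0,0,0]]])

```text
time_s: 4.8
tool_pos: [0.5307, 0.1191, 0.1625]
tcp_rot: [3.14, -0.0, 1.4]
ft_force: [0.8, -0.2, -1.2]
grip_width: 0.0643
grip_force: 25.0
```

```bash
python3 - <<'E'
from h import *
plan(.529,.1185,.135)
cs=[snap('scene'),snap('side')]
cr=lambda c,u,v,w: cv2.resize(c['color'][v-w*3//4:v+w*3//4,u-w:u+w,::-1],(400,300),interpolation=cv2.INTER_CUBIC)
cv2.imwrite('pics/c4.png',np.hstack([cr(cs[0],277,235,48),cr(cs[1],278,230,40)]))
E
```

```text
tcp [0.5307 0.1191 0.1625] phi 350.2 rpy [ 3.14 -0.    1.4 ] J6 0.26 F [ 0.8 -0.2 -1.2] w 64.3 t 4.8
delta [-0.9 -1.6 27.5] rotz None
```

View pics/c4.png

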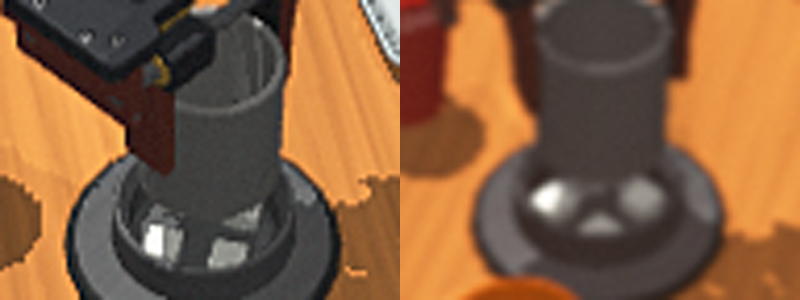

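The holder is centred over the collar in both crops, so I'll lower it gently.

Request:
jog_arm(deltas=[[[55,-1,-1,10,0,0,0],[55,-1,-1,18,0,0,0],[55,-1,-1,24,0,0,0],[55,-1,-1,27,0,0,0],[55,-1,-1,27,0,0,0]]])

```text
time_s: 5.4
tool_pos: [0.5281, 0.1175, 0.1339]
tcp_rot: [-3.14, 0.0, 1.399]
ft_force: [-1.3, -0.5, -0.9]
grip_width: 0.0643
grip_force: 25.0
```

Request:
jog_arm(deltas=[[[55,0,0,1.5,0,0,0],[55,0,0,3,0,0,0],[55,0,0,4,0,0,0],[55,0,0,4,0,0,0]]])

```text
time_s: 5.8
tool_pos: [0.529, 0.1178, 0.1309]
tcp_rot: [3.141, -0.0, 1.399]
ft_force: [0.9, 0.1, -0.5]
grip_width: 0.0639
grip_force: 25.0
```

Request:
jog_arm(deltas=[[[55,0,0,1,0,0,0],[55,0,0,2,0,0,0],[55,0,0,3,0,0,0],[55,0,0,3,0,0,0]]])

```text
time_s: 6.2
tool_pos: [0.5294, 0.1181, 0.128]
tcp_rot: [3.14, -0.001, 1.399]
ft_force: [1.6, 4.2, 1.7]
grip_width: 0.0642
grip_force: 25.0
```

Request:
jog_arm(deltas=[[[55,0,0,1,0,0,0],[55,0,0,2,0,0,0],[55,0,0,2,0,0,0]]])

```text
time_s: 6.5
tool_pos: [0.5293, 0.1181, 0.1258]
tcp_rot: [3.14, -0.001, 1.399]
ft_force: [2.3, 5.0, 0.5]
grip_width: 0.064
grip_force: 25.0
```

Request:
jog_arm(deltas=[[[55,0,0,1,0,0,0],[55,0,0,2,0,0,0],[55,0,0,3,0,0,0],[55,0,0,3,0,0,0]]])

```text
time_s: 6.9
tool_pos: [0.5293, 0.1182, 0.1232]
tcp_rot: [3.14, -0.001, 1.399]
ft_force: [0.3, 6.7, 5.0]
grip_width: 0.0638
grip_force: 25.0
```

Request:
jog_arm(deltas=[[[55,0,0,1,0,0,0],[55,0,0,1.5,0,0,0],[55,0,0,1.5,0,0,0]]])

```text
time_s: 7.2
tool_pos: [0.5293, 0.1183, 0.123]
tcp_rot: [3.14, -0.001, 1.399]
ft_force: [-3.1, 6.3, 18.2]
grip_width: 0.0644
grip_force: 25.0
```

Hard contact at TCP z = 0.123 is exactly the home depth. I'll release, back off and check the rim height.

Request:
jog_arm(deltas=[[[87.8,0,0,-2,0,0,0],[87.8,0,0,-2,0,0,0],[87.8,0,0,-2,0,0,0],[87.8,0,0,-2,0,0,0],[87.8,0,0,-20,0,0,0]]])

```text
time_s: 7.7
tool_pos: [0.5264, 0.1171, 0.139]
tcp_rot: [-3.136, 0.002, 1.399]
ft_force: [0.0, -0.7, 0.5]
grip_width: 0.0878
grip_force: 0.0
```

Request:
jog_arm(deltas=[[[87.8,0,0,-50,0,0,0],[87.8,0,0,-100,0,0,0],[87.8,0,0,-120,0,0,0],[87.8,0,0,-120,0,0,0]]])

```text
time_s: 8.1
tool_pos: [0.5308, 0.1176, 0.2646]
tcp_rot: [3.135, -0.001, 1.399]
ft_force: [-0.9, 0.0, -0.3]
grip_width: 0.0879
grip_force: 0.0
```

```bash
python3 - <<'E'
from h import *
c=snap('wrist','w5.png'); cs=snap('scene')
for z in (.143,.151):
  print(z,[ (b.round(4),round(float(s),2)) for cc in (c,cs) for r in (.0325,.0275) for b,s in [rimfit(cc,.529,.118,z,r,.015)]])
plan(.4275,-.001,.25)
for k,x in [('orange',(.4275,-.001)),('yellow',(.615,-.058)),('red',(.479,.244)),('green',(.50,-.098)),('stopper',(.394,.159))]:
  print(k,rimfit(c,*x,*OBJ[k]),proj(c,[[*x,.1]]).round())
E
```

```text
0.143 [(array([0.529 , 0.1177]), 3.7), (array([0.529 , 0.1186]), 5.1), (array([0.525, 0.117]), 5.05), (array([0.5267, 0.1187]), 6.16)]
0.151 [(array([0.5286, 0.1184]), 3.07), (array([0.5296, 0.1207]), 4.36), (array([0.5196, 0.1133]), 4.88), (array([0.521, 0.115]), 6.0)]
tcp [0.5282 0.1174 0.2605] phi 350.2 rpy [-3.141  0.     1.399] J6 0.26 F [-0.4  0.2 -1. ] w 87.9 t 8.2
delta [-133.9  -78.9   10.5] rotz None
orange (array([0.4292, 0.0043]), np.float32(1.7488675)) [[195. 328.]]
yellow (array([ 0.616 , -0.0547]), np.float32(2.6516042)) [[386. 346.]]
red (array([0.4833, 0.2463]), np.float32(3.1388526)) [[185.  58.]]
green (array([ 0.504, -0.087]), np.float32(2.080986)) [[283. 393.]]
stopper (array([0.3963, 0.1613]), np.float32(4.4960604)) [[115. 179.]]
```

View pics/w5.png

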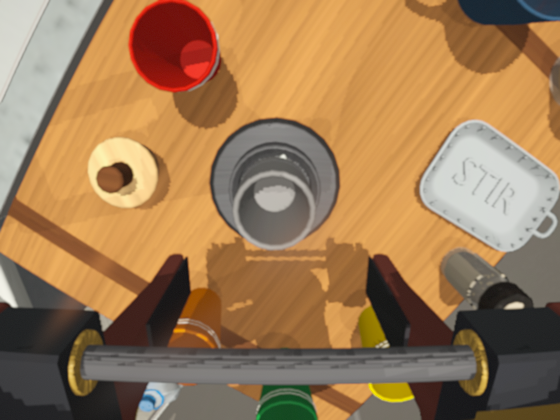

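Holder is home at about (0.529,0.118), with its rim fitting 0.143 (predicted home height). Next is the red tumbler, seen at (175,45).

Request:
jog_arm(deltas=[[[87.8,40,-22,10,0,0,0],[87.8,80,-44,25,0,0,0],[87.8,119,-66,35,0,0,0],[87.8,119,-66,35,0,0,0],[87.8,119,-66,35,0,0,0]]])

```text
time_s: 8.7
tool_pos: [0.4822, 0.2461, 0.2238]
tcp_rot: [-3.138, 0.003, 1.402]
ft_force: [-0.1, 0.4, -0.6]
grip_width: 0.0879
grip_force: 0.0
```

```bash
cat >> h.py <<'E'
def near(x,y,zt=.147,ztcp=.137,phi=None,rs=(.0315,.0275)):
    c=snap('wrist'); B=[]
    for r in rs:
        b,s=rimfit(c,x,y,zt,r,.015); B.append(b); print(b.round(4),round(float(s),2))
    plan(*np.mean(B,0),ztcp,phi); return c
E
python3 - <<'E'
from h import *
near(.4833,.2463)
E
```

```text
[0.4826 0.247 ] 3.76
[0.4816 0.2513] 3.15
tcp [0.4831 0.2454 0.2246] phi 350.2 rpy [-3.139e+00  2.000e-03  1.400e+00] J6 0.51 F [ 0.4 -0.  -0.5] w 87.9 t 8.8
delta [ 3.5 -1.7 87.6] rotz None
```

Request:
jog_arm(deltas=[[[87.8,2,-1,40,0,0,0],[87.8,2,-1,75,0,0,0],[87.8,2,-1,87,0,0,0],[87.8,2,-1,87,0,0,0],[87.8,2,-1,87,0,0,0]]], grip_force=15)

```text
time_s: 9.25
tool_pos: [0.4843, 0.2477, 0.14]
tcp_rot: [3.141, -0.0, 1.398]
ft_force: [0.2, 0.0, -0.2]
grip_width: 0.0879
grip_force: 0.0
```

Request:
jog_arm(deltas=[[[50,0,0,0,0,0,0],[50,0,0,0,0,0,0],[50,0,0,0,0,0,0],[50,0,0,0,0,0,0],[50,0,0,0,0,0,0]]])

```text
time_s: 9.75
tool_pos: [0.4836, 0.2485, 0.1398]
tcp_rot: [3.141, -0.001, 1.399]
ft_force: [-0.1, -0.2, 4.5]
grip_width: 0.0607
grip_force: 15.0
```

Request:
jog_arm(deltas=[[[50,0,0,-20,0,0,0],[50,0,0,-60,0,0,0],[50,0,0,-95,0,0,0],[50,0,0,-105,0,0,0],[50,0,0,-105,0,0,0]]])

```text
time_s: 10.25
tool_pos: [0.4842, 0.2486, 0.2454]
tcp_rot: [3.139, -0.002, 1.399]
ft_force: [0.0, 0.1, -0.8]
grip_width: 0.0609
grip_force: 15.0
```

```bash
python3 - <<'E'
from h import *
plan(.529,.118,.242)
c=snap('wrist'); p=observe()['tool_pos']
print(rimfit(c,p[0],p[1],p[2]+.010,.0315,.01),rimfit(c,p[0],p[1],p[2]+.010,.0275,.01))
E
```

```text
tcp [0.4842 0.2486 0.2454] phi 350.2 rpy [ 3.139e+00 -2.000e-03  1.399e+00] J6 0.52 F [ 0.   0.1 -0.8] w 60.9 t 10.2
delta [-121.    66.5    3.4] rotz None
(array([0.48339509, 0.24961029]), np.float32(3.761972)) (array([0.48579509, 0.25321029]), np.float32(3.0151649))
```

Request:
jog_arm(deltas=[[[50,-40,22,-5,0,0,0],[50,-80,44,-5,0,0,0],[50,-121,66,0,0,0,0],[50,-121,66,0,0,0,0],[50,-121,66,0,0,0,0]]])

```text
time_s: 10.8
tool_pos: [0.5264, 0.1168, 0.2418]
tcp_rot: [-3.137, 0.001, 1.396]
ft_force: [-0.1, -0.7, -0.9]
grip_width: 0.0611
grip_force: 15.0
```

```bash
python3 - <<'E'
from h import *
plan(.529,.118,.173)
c=snap('wrist','w6.png')
E
```

```text
tcp [0.5264 0.1168 0.2418] phi 350.0 rpy [-3.137e+00  1.000e-03  1.396e+00] J6 0.26 F [-0.1 -0.7 -0.9] w 61.1 t 10.8
delta [ 1.6  2.4 68.8] rotz None
```

View pics/w6.png

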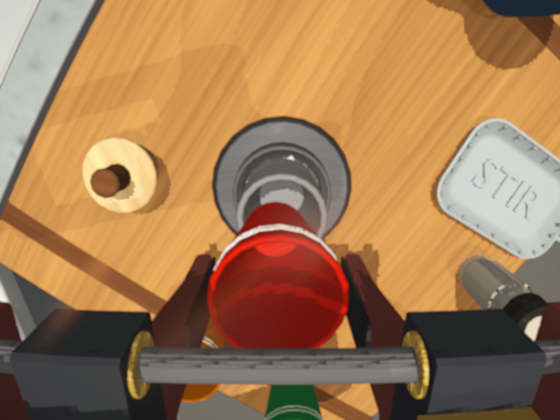

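Red tumbler held upright, its foot centred over the holder's mouth at (283,205). Lowering it.

Request:
jog_arm(deltas=[[[50,0,0,20,0,0,0],[50,0,0,40,0,0,0],[50,0,0,58,0,0,0],[50,0,0,66,0,0,0],[50,0,0,68,0,0,0]]])

```text
time_s: 11.35
tool_pos: [0.5287, 0.1189, 0.176]
tcp_rot: [3.139, -0.0, 1.401]
ft_force: [3.7, -0.5, 3.5]
grip_width: 0.0611
grip_force: 15.0
```

Request:
jog_arm(deltas=[[[50,0,0,1,0,0,0],[50,0,0,2,0,0,0],[50,0,0,2,0,0,0],[50,0,0,2,0,0,0]]])

```text
time_s: 11.75
tool_pos: [0.5286, 0.1179, 0.1749]
tcp_rot: [3.139, -0.001, 1.399]
ft_force: [4.2, 0.1, 3.7]
grip_width: 0.0608
grip_force: 15.0
```

Request:
jog_arm(deltas=[[[50,0,1,1,0,0,0],[50,0,1,2,0,0,0],[50,0,1,2,0,0,0]]])

```text
time_s: 12.05
tool_pos: [0.5291, 0.1179, 0.1726]
tcp_rot: [3.141, -0.001, 1.399]
ft_force: [4.0, 0.9, 6.3]
grip_width: 0.0612
grip_force: 15.0
```

Request:
jog_arm(deltas=[[[66,0,0,0,0,0,0],[70,0,0,0,0,0,0],[87.8,0,0,0,0,0,0],[87.8,0,0,0,0,0,0],[87.8,0,0,-20,0,0,0]]])

```text
time_s: 12.55
tool_pos: [0.5258, 0.1173, 0.1897]
tcp_rot: [-3.135, 0.002, 1.399]
ft_force: [0.4, -0.0, 0.4]
grip_width: 0.0874
grip_force: 0.0
```

Request:
jog_arm(deltas=[[[87.8,0,0,-40,0,0,0],[87.8,0,0,-80,0,0,0],[87.8,0,0,-80,0,0,0],[87.8,0,0,-80,0,0,0]]])

```text
time_s: 12.95
tool_pos: [0.5287, 0.1176, 0.2727]
tcp_rot: [3.14, -0.0, 1.399]
ft_force: [-0.5, 0.8, -0.6]
grip_width: 0.0877
grip_force: 0.0
```

```bash
python3 - <<'E'
from h import *
near(.529,.118,.179,.17); c=snap('scene')
for z in (.175,.179,.183,.187): print(z,rimfit(c,.5275,.118,z,.0315,.012))
plan(.616,-.055,.25)
E
```

```text
[0.5287 0.1183] 3.95
[0.5277 0.122 ] 3.03
tcp [0.5278 0.1175 0.2715] phi 350.2 rpy [-3.14   0.     1.399] J6 0.26 F [0.2 0.4 0. ] w 87.8 t 13.0
delta [ 2.700e+00 -1.000e-01  1.015e+02] rotz None
0.175 (array([0.5261, 0.1183]), np.float32(5.9952607))
0.179 (array([0.5228, 0.116 ]), np.float32(5.9621563))
0.183 (array([0.5198, 0.114 ]), np.float32(5.9163623))
0.187 (array([0.5165, 0.112 ]), np.float32(5.855514))
tcp [0.5274 0.1174 0.2708] phi 350.2 rpy [-3.139e+00  1.000e-03  1.399e+00] J6 0.26 F [ 0.1  0.5 -0.3] w 87.9 t 13.1
delta [-154.8  116.8   20.8] rotz None
```

Request:
jog_arm(deltas=[[[87.8,-38,29,0,0,0,0],[87.8,-77,58,10,0,0,0],[87.8,-116,87,30,0,0,0],[87.8,-155,117,46,0,0,0],[87.8,-155,117,46,0,0,0]]])

```text
time_s: 13.55
tool_pos: [0.6173, -0.0597, 0.2217]
tcp_rot: [-3.137, 0.002, 1.395]
ft_force: [-0.5, 0.1, -0.1]
grip_width: 0.0878
grip_force: 0.0
```

Request:
jog_arm(deltas=[[[87.8,0,0,0,0,0,0],[87.8,0,0,0,0,0,0]]])

```text
time_s: 13.75
tool_pos: [0.6162, -0.0542, 0.2252]
tcp_rot: [-3.139, -0.001, 1.399]
ft_force: [0.1, 0.6, -0.4]
grip_width: 0.0876
grip_force: 0.0
```

```bash
python3 - <<'E'
from h import *
near(.616,-.055)
E
```

```text
[ 0.6163 -0.0563] 4.5
[ 0.6164 -0.056 ] 4.82
tcp [ 0.6164 -0.0538  0.2258] phi 350.2 rpy [-3.14 -0.    1.4 ] J6 -0.03 F [ 0.5 -0.1  1.5] w 88.1 t 13.8
delta [-2.3  0.3 88.8] rotz None
```

Request:
jog_arm(deltas=[[[87.8,-2,0,40,0,0,0],[87.8,-2,0,75,0,0,0],[87.8,-2,0,87,0,0,0],[87.8,-2,0,87,0,0,0],[87.8,-2,0,87,0,0,0]]])

```text
time_s: 14.3
tool_pos: [0.6178, -0.0566, 0.1406]
tcp_rot: [3.14, 0.0, 1.4]
ft_force: [0.1, -0.3, -0.3]
grip_width: 0.0874
grip_force: 0.0
```

Request:
jog_arm(deltas=[[[50,0,0,0,0,0,0],[50,0,0,0,0,0,0],[50,0,0,0,0,0,0],[50,0,0,0,0,0,0],[50,0,0,0,0,0,0]]])

```text
time_s: 14.8
tool_pos: [0.6173, -0.0572, 0.1399]
tcp_rot: [3.141, 0.0, 1.399]
ft_force: [-1.8, 0.2, 5.3]
grip_width: 0.061
grip_force: 15.0
```

Request:
jog_arm(deltas=[[[50,0,0,-20,0,0,0],[50,0,0,-60,0,0,0],[50,0,0,-100,0,0,0],[50,0,0,-140,0,0,0],[50,0,0,-140,0,0,0]]])

```text
time_s: 15.3
tool_pos: [0.6204, -0.0578, 0.2854]
tcp_rot: [3.131, 0.0, 1.399]
ft_force: [0.6, -0.1, -1.1]
grip_width: 0.0611
grip_force: 15.0
```

```bash
python3 - <<'E'
from h import *
plan(.529,.118,.28)
c=snap('wrist'); p=observe()['tool_pos']
print(rimfit(c,p[0],p[1],p[2]+.009,.0315,.01))
E
```

```text
tcp [ 0.6204 -0.0578  0.2854] phi 350.2 rpy [3.131 0.    1.399] J6 -0.03 F [ 0.6 -0.1 -1.1] w 61.1 t 15.3
delta [ 157.6 -120.1    5.4] rotz None
(array([ 0.62082992, -0.05648964]), np.float32(5.5927835))
```

Request:
jog_arm(deltas=[[[50,39,-29,-8,0,0,0],[50,78,-58,-8,0,0,0],[50,118,-88,-8,0,0,0],[50,157,-117,-8,0,0,0],[50,157,-117,-8,0,0,0]]])

```text
time_s: 15.85
tool_pos: [0.524, 0.122, 0.285]
tcp_rot: [-3.135, -0.001, 1.404]
ft_force: [0.7, -0.4, -0.6]
grip_width: 0.0609
grip_force: 15.0
```

Request:
jog_arm(deltas=[[[50,0,0,0,0,0,0],[50,0,0,0,0,0,0]]])

```text
time_s: 16.05
tool_pos: [0.5286, 0.1167, 0.2861]
tcp_rot: [-3.14, 0.001, 1.399]
ft_force: [0.6, 0.1, -1.6]
grip_width: 0.0609
grip_force: 15.0
```

```bash
python3 - <<'E'
from h import *
plan(.529,.118,.204)
E
```

```text
tcp [0.5286 0.1167 0.2861] phi 350.1 rpy [-3.140e+00  1.000e-03  1.399e+00] J6 0.26 F [ 0.6  0.1 -1.6] w 60.9 t 16.1
delta [ 1.3  0.1 82.1] rotz None
```

Request:
jog_arm(deltas=[[[50,1,0,30,0,0,0],[50,1,0,55,0,0,0],[50,1,0,72,0,0,0],[50,1,0,79,0,0,0],[50,1,0,79,0,0,0]]])

```text
time_s: 16.55
tool_pos: [0.529, 0.1173, 0.2071]
tcp_rot: [-3.14, 0.001, 1.397]
ft_force: [0.2, 0.0, -0.0]
grip_width: 0.0609
grip_force: 15.0
```

Request:
jog_arm(deltas=[[[50,0,0,1,0,0,0],[50,0,0,2,0,0,0],[50,0,0,2,0,0,0]]])

```text
time_s: 16.85
tool_pos: [0.5291, 0.1185, 0.2068]
tcp_rot: [3.141, -0.0, 1.399]
ft_force: [0.1, -0.7, -0.6]
grip_width: 0.0606
grip_force: 15.0
```

Request:
jog_arm(deltas=[[[50,0,0,1,0,0,0],[50,0,0,2,0,0,0],[50,0,0,2,0,0,0]]])

```text
time_s: 17.15
tool_pos: [0.5292, 0.1186, 0.2045]
tcp_rot: [3.14, -0.0, 1.399]
ft_force: [0.1, -0.7, 0.9]
grip_width: 0.0608
grip_force: 15.0
```

Request:
jog_arm(deltas=[[[66,0,0,0,0,0,0],[70,0,0,0,0,0,0],[87.8,0,0,0,0,0,0],[87.8,0,0,0,0,0,0],[87.8,0,0,-20,0,0,0]]])

```text
time_s: 17.65
tool_pos: [0.5267, 0.1184, 0.222]
tcp_rot: [-3.136, 0.002, 1.399]
ft_force: [0.5, -0.6, 0.1]
grip_width: 0.0869
grip_force: 0.0
```

Request:
jog_arm(deltas=[[[87.8,0,0,-40,0,0,0],[87.8,0,0,-80,0,0,0],[87.8,0,0,-80,0,0,0],[87.8,0,0,-80,0,0,0]]])

```text
time_s: 18.05
tool_pos: [0.5292, 0.1186, 0.305]
tcp_rot: [3.139, -0.001, 1.399]
ft_force: [-1.1, 0.4, -0.4]
grip_width: 0.0874
grip_force: 0.0
```

```bash
python3 - <<'E'
from h import *
near(.529,.118,.211,.17); c=snap('scene')
for z in (.205,.211,.217): print(z,rimfit(c,.5275,.118,z,.0315,.012))
plan(.503,-.094,.25)
E
```

```text
[0.5287 0.119 ] 4.78
[0.529  0.1193] 4.28
tcp [0.5283 0.1185 0.3036] phi 350.2 rpy [-3.141  0.     1.399] J6 0.26 F [-0.3 -0.  -0.8] w 87.8 t 18.1
delta [  0.7   0.4 133.6] rotz None
0.205 (array([0.5295, 0.1193]), np.float32(4.473836))
0.211 (array([0.5245, 0.1157]), np.float32(4.279641))
0.217 (array([0.5195, 0.1123]), np.float32(4.0735483))
tcp [0.5278 0.1185 0.3029] phi 350.2 rpy [-3.139e+00  1.000e-03  1.399e+00] J6 0.26 F [-0.4  0.3 -0.1] w 87.3 t 18.1
delta [-213.6   11.8   52.9] rotz None
```

Request:
jog_arm(deltas=[[[87.8,-50,3,0,0,0,0],[87.8,-99,6,0,0,0,0],[87.8,-148,9,10,0,0,0],[87.8,-190,12,35,0,0,0],[87.8,-214,12,70,0,0,0]]])

```text
time_s: 18.65
tool_pos: [0.504, -0.0974, 0.2334]
tcp_rot: [3.14, 0.001, 1.397]
ft_force: [0.7, -0.4, -0.3]
grip_width: 0.0879
grip_force: 0.0
```

Request:
jog_arm(deltas=[[[87.8,0,0,6,0,0,0],[87.8,0,0,6,0,0,0],[87.8,0,0,6,0,0,0]]])

```text
time_s: 18.95
tool_pos: [0.5042, -0.0934, 0.2283]
tcp_rot: [-3.141, -0.0, 1.4]
ft_force: [0.0, -0.4, -0.1]
grip_width: 0.0877
grip_force: 0.0
```

```bash
python3 - <<'E'
from h import *
near(.503,-.094)
E
```

```text
[ 0.5044 -0.093 ] 4.53
[ 0.504  -0.0944] 4.03
tcp [ 0.5047 -0.0934  0.2289] phi 350.2 rpy [ 3.141 -0.     1.4  ] J6 -0.15 F [ 0.2 -0.3  0.5] w 88.0 t 19.0
delta [-0.4 -0.5 91.9] rotz None
```

Request:
jog_arm(deltas=[[[87.8,0,0,40,0,0,0],[87.8,0,0,75,0,0,0],[87.8,0,0,89,0,0,0],[87.8,0,0,89,0,0,0],[87.8,0,0,89,0,0,0]]])

```text
time_s: 19.5
tool_pos: [0.5051, -0.0938, 0.1403]
tcp_rot: [3.14, 0.0, 1.4]
ft_force: [-0.1, 1.3, 0.0]
grip_width: 0.088
grip_force: 0.0
```

Request:
jog_arm(deltas=[[[50,0,0,0,0,0,0],[50,0,0,0,0,0,0],[50,0,0,0,0,0,0],[50,0,0,0,0,0,0],[50,0,0,0,0,0,0]]])

```text
time_s: 20.0
tool_pos: [0.5043, -0.0945, 0.1398]
tcp_rot: [3.141, 0.0, 1.399]
ft_force: [-0.5, 0.3, 5.4]
grip_width: 0.0605
grip_force: 15.0
```

Request:
jog_arm(deltas=[[[50,0,0,-25,0,0,0],[50,0,0,-70,0,0,0],[50,0,0,-115,0,0,0],[50,0,0,-160,0,0,0],[50,0,0,-185,0,0,0]]])

```text
time_s: 20.5
tool_pos: [0.505, -0.0947, 0.3279]
tcp_rot: [3.137, 0.001, 1.399]
ft_force: [1.4, 0.3, -1.0]
grip_width: 0.0607
grip_force: 15.0
```

Request:
jog_arm(deltas=[[[50,0,0,0,0,0,0],[50,0,0,0,0,0,0]]])

```text
time_s: 20.7
tool_pos: [0.5037, -0.0943, 0.3236]
tcp_rot: [-3.141, 0.0, 1.399]
ft_force: [-0.0, -0.5, -1.5]
grip_width: 0.0608
grip_force: 15.0
```

```bash
python3 - <<'E'
from h import *
plan(.529,.118,.325)
c=snap('wrist'); p=observe()['tool_pos']
print(rimfit(c,p[0],p[1],p[2]+.009,.0315,.01))
E
```

```text
tcp [ 0.5037 -0.0943  0.3236] phi 350.2 rpy [-3.141  0.     1.399] J6 -0.15 F [-0.  -0.5 -1.5] w 60.8 t 20.7
delta [213.5 -11.3  -1.4] rotz None
(array([ 0.50299623, -0.09277289]), np.float32(3.8200169))
```

Request:
jog_arm(deltas=[[[50,45,-2,-3,0,0,0],[50,90,-5,-3,0,0,0],[50,135,-8,-3,0,0,0],[50,180,-10,-3,0,0,0],[50,213,-12,-3,0,0,0]]])

```text
time_s: 21.25
tool_pos: [0.5273, 0.12, 0.3244]
tcp_rot: [-3.137, 0.001, 1.4]
ft_force: [0.9, -0.8, -1.3]
grip_width: 0.0605
grip_force: 15.0
```

Request:
jog_arm(deltas=[[[50,0,0,0,0,0,0],[50,0,0,0,0,0,0],[50,0,0,0,0,0,0]]])

```text
time_s: 21.55
tool_pos: [0.5278, 0.1167, 0.3257]
tcp_rot: [-3.139, 0.001, 1.398]
ft_force: [-1.0, 0.3, -0.8]
grip_width: 0.0604
grip_force: 15.0
```

```bash
python3 - <<'E'
from h import *
plan(.529,.118,.2358)
E
```

```text
tcp [0.5278 0.1167 0.3257] phi 350.1 rpy [-3.139e+00  1.000e-03  1.398e+00] J6 0.26 F [-1.   0.3 -0.8] w 60.4 t 21.6
delta [ 1.5  0.9 89.9] rotz None
```

Request:
jog_arm(deltas=[[[50,1,1,30,0,0,0],[50,1,1,60,0,0,0],[50,1,1,79,0,0,0],[50,1,1,87,0,0,0],[50,1,1,87,0,0,0]]])

```text
time_s: 22.05
tool_pos: [0.5291, 0.1173, 0.2391]
tcp_rot: [-3.139, 0.001, 1.397]
ft_force: [0.1, 0.3, -1.3]
grip_width: 0.0608
grip_force: 15.0
```

Request:
jog_arm(deltas=[[[50,0,0,1,0,0,0],[50,0,0,2,0,0,0],[50,0,0,2,0,0,0]]])

```text
time_s: 22.35
tool_pos: [0.5301, 0.1183, 0.239]
tcp_rot: [3.14, -0.0, 1.399]
ft_force: [0.1, 0.3, 0.4]
grip_width: 0.0606
grip_force: 15.0
```

Request:
jog_arm(deltas=[[[50,0,0,1,0,0,0],[50,0,0,2,0,0,0],[50,0,0,2.5,0,0,0],[50,0,0,2.5,0,0,0]]])

```text
time_s: 22.75
tool_pos: [0.5298, 0.1185, 0.2358]
tcp_rot: [3.141, 0.0, 1.399]
ft_force: [-1.0, 0.7, 1.9]
grip_width: 0.0607
grip_force: 15.0
```

Request:
jog_arm(deltas=[[[66,0,0,0,0,0,0],[70,0,0,0,0,0,0],[87.8,0,0,0,0,0,0],[87.8,0,0,0,0,0,0],[87.8,0,0,-20,0,0,0]]])

```text
time_s: 23.25
tool_pos: [0.5279, 0.1181, 0.2535]
tcp_rot: [-3.137, 0.002, 1.399]
ft_force: [-0.2, -0.1, -0.1]
grip_width: 0.087
grip_force: 0.0
```

Request:
jog_arm(deltas=[[[87.8,0,0,-40,0,0,0],[87.8,0,0,-75,0,0,0],[87.8,0,0,-75,0,0,0],[87.8,0,0,-75,0,0,0]]])

```text
time_s: 23.65
tool_pos: [0.5301, 0.1184, 0.3312]
tcp_rot: [3.14, -0.0, 1.399]
ft_force: [0.7, 0.1, 0.2]
grip_width: 0.088
grip_force: 0.0
```

```bash
python3 - <<'E'
from h import *
near(.529,.118,.243,.17); c=snap('scene')
for z in (.237,.243,.249): print(z,rimfit(c,.5275,.118,z,.0315,.012))
for cc in (c,snap('side')): print('or',rimfit(cc,.428,0,.147,.0315,.015))
plan(.428,0,.28)
E
```

```text
[0.5307 0.118 ] 3.69
[0.5293 0.118 ] 3.0
tcp [0.5293 0.1183 0.33  ] phi 350.2 rpy [-3.141  0.     1.399] J6 0.26 F [-0.4 -0.4 -0.2] w 87.9 t 23.7
delta [ -0.2   0.7 160. ] rotz None
0.237 (array([0.5268, 0.117 ]), np.float32(4.8282776))
0.243 (array([0.5218, 0.114 ]), np.float32(4.838576))
0.249 (array([0.5168, 0.1107]), np.float32(4.8003545))
or (array([ 0.4247, -0.0014]), np.float32(3.1656919))
or (array([ 0.4303, -0.0057]), np.float32(3.3965173))
tcp [0.5288 0.1183 0.329 ] phi 350.2 rpy [-3.139e+00  1.000e-03  1.399e+00] J6 0.26 F [ 0.5 -0.2  0.4] w 87.8 t 23.8
delta [-133.8  -79.1   49. ] rotz None
```

Request:
jog_arm(deltas=[[[87.8,-35,-20,0,0,0,0],[87.8,-70,-40,0,0,0,0],[87.8,-105,-60,20,0,0,0],[87.8,-136,-80,50,0,0,0],[87.8,-136,-80,95,0,0,0]]])

```text
time_s: 24.3
tool_pos: [0.4254, -0.0041, 0.2352]
tcp_rot: [3.14, 0.001, 1.397]
ft_force: [1.3, 0.4, -0.1]
grip_width: 0.0877
grip_force: 0.0
```

Request:
jog_arm(deltas=[[[87.8,0,0,6,0,0,0],[87.8,0,0,6,0,0,0],[87.8,0,0,6,0,0,0]]])

```text
time_s: 24.6
tool_pos: [0.429, -0.0017, 0.2307]
tcp_rot: [3.14, -0.0, 1.4]
ft_force: [0.5, 1.6, 1.3]
grip_width: 0.0879
grip_force: 0.0
```

```bash
python3 - <<'E'
from h import *
near(.428,-.002)
E
```

```text
[0.4277 0.001 ] 3.5
[ 4.273e-01 -3.000e-04] 3.83
tcp [ 0.4294 -0.0017  0.2311] phi 350.2 rpy [ 3.139 -0.     1.4  ] J6 0.01 F [-1.2 -0.4  0.5] w 87.7 t 24.6
delta [ 1.7 -2.2 94.1] rotz None
```

Request:
jog_arm(deltas=[[[87.8,2,-2,40,0,0,0],[87.8,2,-2,75,0,0,0],[87.8,2,-2,91,0,0,0],[87.8,2,-2,91,0,0,0],[87.8,2,-2,91,0,0,0]]])

```text
time_s: 25.15
tool_pos: [0.4275, 0.0005, 0.1398]
tcp_rot: [3.14, 0.0, 1.4]
ft_force: [1.0, -0.2, 0.5]
grip_width: 0.0877
grip_force: 0.0
```

Request:
jog_arm(deltas=[[[50,0,0,0,0,0,0],[50,0,0,0,0,0,0],[50,0,0,0,0,0,0],[50,0,0,0,0,0,0],[50,0,0,0,0,0,0]]])

```text
time_s: 25.65
tool_pos: [0.4266, 0.0003, 0.1392]
tcp_rot: [3.14, 0.0, 1.399]
ft_force: [0.7, 0.2, 5.5]
grip_width: 0.0609
grip_force: 15.0
```

Request:
jog_arm(deltas=[[[50,0,0,-25,0,0,0],[50,0,0,-70,0,0,0],[50,0,0,-115,0,0,0],[50,0,0,-160,0,0,0],[50,0,0,-205,0,0,0]]])

```text
time_s: 26.15
tool_pos: [0.4252, 0.0005, 0.3453]
tcp_rot: [-3.141, 0.0, 1.399]
ft_force: [1.1, 0.2, -1.1]
grip_width: 0.0606
grip_force: 15.0
```

Request:
jog_arm(deltas=[[[50,0,0,-12,0,0,0],[50,0,0,-12,0,0,0],[50,0,0,-12,0,0,0]]])

```text
time_s: 26.45
tool_pos: [0.4251, 0.0005, 0.3541]
tcp_rot: [-3.139, 0.0, 1.399]
ft_force: [-0.8, 0.1, -2.0]
grip_width: 0.0609
grip_force: 15.0
```

```bash
python3 - <<'E'
from h import *
plan(.529,.118,.355)
c=snap('wrist'); p=observe()['tool_pos']
print(rimfit(c,p[0],p[1],p[2]+.009,.0315,.01))
E
```

```text
tcp [0.4251 0.0005 0.3541] phi 350.2 rpy [-3.139  0.     1.399] J6 0.01 F [-0.8  0.1 -2. ] w 60.9 t 26.4
delta [133.5  82.3  -0.9] rotz None
(array([0.42439081, 0.00188027]), np.float32(3.6396132))
```

Request:
jog_arm(deltas=[[[50,33,20,-2,0,0,0],[50,67,41,-2,0,0,0],[50,100,61,-2,0,0,0],[50,133,82,-2,0,0,0],[50,133,82,-2,0,0,0]]])

```text
time_s: 27.0
tool_pos: [0.5311, 0.1203, 0.3543]
tcp_rot: [-3.138, -0.0, 1.402]
ft_force: [-1.2, 0.2, -0.9]
grip_width: 0.0608
grip_force: 15.0
```

Request:
jog_arm(deltas=[[[50,0,0,0,0,0,0],[50,0,0,0,0,0,0],[50,0,0,0,0,0,0]]])

```text
time_s: 27.3
tool_pos: [0.5285, 0.1165, 0.3571]
tcp_rot: [-3.14, 0.001, 1.398]
ft_force: [-0.9, 1.1, -1.6]
grip_width: 0.0606
grip_force: 15.0
```

```bash
python3 - <<'E'
from h import *
plan(.529,.118,.267)
E
```

```text
tcp [0.5285 0.1165 0.3571] phi 350.1 rpy [-3.140e+00  1.000e-03  1.398e+00] J6 0.26 F [-0.9  1.1 -1.6] w 60.6 t 27.3
delta [ 1.6  0.2 90.1] rotz None
```

Request:
jog_arm(deltas=[[[50,1,0,30,0,0,0],[50,1,0,60,0,0,0],[50,1,0,79,0,0,0],[50,1,0,87,0,0,0],[50,1,0,87,0,0,0]]])

```text
time_s: 27.8
tool_pos: [0.5288, 0.1178, 0.27]
tcp_rot: [-3.14, 0.001, 1.398]
ft_force: [0.5, 0.6, -1.0]
grip_width: 0.0605
grip_force: 15.0
```

Request:
jog_arm(deltas=[[[50,0,0,1,0,0,0],[50,0,0,2,0,0,0],[50,0,0,2,0,0,0]]])

```text
time_s: 28.1
tool_pos: [0.5302, 0.1184, 0.2698]
tcp_rot: [3.14, -0.0, 1.399]
ft_force: [-1.4, -0.5, 1.7]
grip_width: 0.0604
grip_force: 15.0
```

Request:
jog_arm(deltas=[[[50,0,0,1,0,0,0],[50,0,0,2,0,0,0],[50,0,0,2,0,0,0]]])

```text
time_s: 28.4
tool_pos: [0.5299, 0.1185, 0.2671]
tcp_rot: [3.141, -0.0, 1.399]
ft_force: [-2.2, -0.3, 4.3]
grip_width: 0.0608
grip_force: 15.0
```

Request:
jog_arm(deltas=[[[66,0,0,0,0,0,0],[70,0,0,0,0,0,0],[87.8,0,0,0,0,0,0],[87.8,0,0,0,0,0,0],[87.8,0,0,-20,0,0,0]]])

```text
time_s: 28.9
tool_pos: [0.528, 0.1182, 0.2843]
tcp_rot: [-3.136, 0.002, 1.399]
ft_force: [-0.5, -0.9, 0.9]
grip_width: 0.0872
grip_force: 0.0
```

Request:
jog_arm(deltas=[[[87.8,0,0,-40,0,0,0],[87.8,0,0,-75,0,0,0],[87.8,0,0,-75,0,0,0],[87.8,0,0,-75,0,0,0]]])

```text
time_s: 29.3
tool_pos: [0.5301, 0.1184, 0.3621]
tcp_rot: [3.14, -0.0, 1.399]
ft_force: [-0.0, -0.8, -0.4]
grip_width: 0.0875
grip_force: 0.0
```

```bash
python3 - <<'E'
from h import *
near(.529,.118,.275,.17); c=snap('scene','s7.png')
for z in (.269,.275,.281): print(z,rimfit(c,.5275,.118,z,.0315,.012))
for cc in (c,snap('side')): print('st',rimfit(cc,.394,.159,.088,.033,.015))
plan(.396,.160,.28)
E
```

```text
[0.5303 0.1194] 3.53
[0.53  0.118] 3.73
tcp [0.5294 0.1184 0.3609] phi 350.2 rpy [-3.141  0.     1.399] J6 0.26 F [-0.  -0.3 -0. ] w 87.7 t 29.4
delta [  0.5   0.7 190.9] rotz None
0.269 (array([0.5318, 0.1207]), np.float32(4.710768))
0.275 (array([0.5262, 0.117 ]), np.float32(4.849059))
0.281 (array([0.5208, 0.1137]), np.float32(4.9174213))
st (array([0.3923, 0.16  ]), np.float32(5.5229244))
st (array([0.397 , 0.1587]), np.float32(4.7766814))
tcp [0.5288 0.1183 0.36  ] phi 350.2 rpy [-3.139e+00  1.000e-03  1.399e+00] J6 0.26 F [ 0.3 -0.7 -0.8] w 88.1 t 29.4
delta [  18.4 -138.    80. ] rotz None
```

View pics/s7.png

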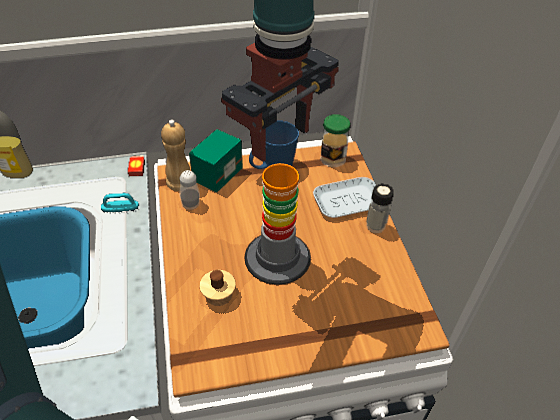

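Scene view: tower stands straight at (279,210) with order red, yellow, green, orange. Stopper unmoved at (217,288), bystanders in place. I'll turn the gripper 90° on the way so its body stays clear of the tower.

Request:
jog_arm(deltas=[[[87.8,4,-28,0,0,0,-8.5],[87.8,8,-56,0,0,0,-17],[87.8,12,-84,0,0,0,-25.5],[87.8,16,-112,0,0,0,-34],[87.8,18,-138,0,0,0,-42.5]]])

```text
time_s: 29.95
tool_pos: [0.3948, 0.1599, 0.3601]
tcp_rot: [-3.139, -0.001, 2.147]
ft_force: [0.3, -0.3, 0.4]
grip_width: 0.0875
grip_force: 0.0
```

Request:
jog_arm(deltas=[[[87.8,0,0,20,0,0,-8.5],[87.8,0,0,50,0,0,-17],[87.8,0,0,80,0,0,-25.5],[87.8,0,0,110,0,0,-34],[87.8,0,0,140,0,0,-42.5]]])

```text
time_s: 30.45
tool_pos: [0.3956, 0.1595, 0.2195]
tcp_rot: [-3.141, -0.002, 2.889]
ft_force: [1.2, 0.6, -0.2]
grip_width: 0.0878
grip_force: 0.0
```

Request:
jog_arm(deltas=[[[87.8,0,0,20,0,0,-5],[87.8,0,0,20,0,0,-5],[87.8,0,0,20,0,0,-5]]])

```text
time_s: 30.75
tool_pos: [0.3962, 0.1596, 0.2012]
tcp_rot: [-3.141, -0.002, 2.967]
ft_force: [0.6, -0.2, -0.2]
grip_width: 0.0878
grip_force: 0.0
```

```bash
python3 - <<'E'
from h import *
c=near(.3955,.16,.088,.108,80,(.033,))
for z,r in ((.116,.012),): print(rimfit(c,.3955,.16,z,r,.01))
cv2.imwrite('pics/w8.png',c['color'][:,:,::-1])
E
```

```text
[0.3961 0.161 ] 3.79
tcp [0.397  0.1598 0.202 ] phi 80.0 rpy [-3.141 -0.     2.968] J6 -1.18 F [-0.1 -0.1  0.7] w 88.0 t 30.8
delta [ 1.1  1.1 94. ] rotz 0.0
(array([0.3948, 0.1613]), np.float32(4.1712246))
```

View pics/w8.png

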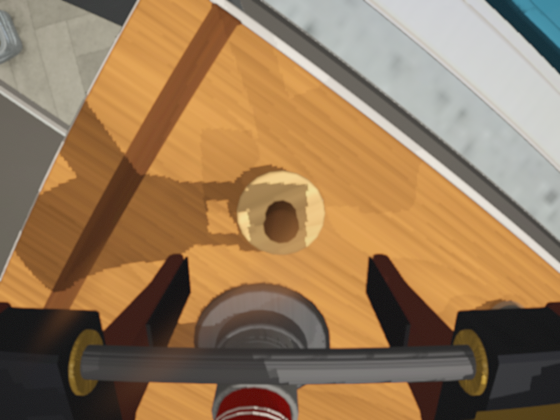

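Stopper flange at (280,212) and knob at (281,222), between the fingers. Grasp it, then lift and look again.

Request:
jog_arm(deltas=[[[87.8,1,1,40,0,0,0],[87.8,1,1,75,0,0,0],[60,1,1,93,0,0,0],[60,1,1,93,0,0,0],[50,1,1,93,0,0,0]]])

```text
time_s: 31.3
tool_pos: [0.397, 0.1611, 0.1096]
tcp_rot: [3.141, 0.001, 2.969]
ft_force: [-0.1, 0.6, 0.6]
grip_width: 0.0673
grip_force: 0.0
```

Request:
jog_arm(deltas=[[[15,0,0,0,0,0,0],[15,0,0,0,0,0,0],[15,0,0,0,0,0,0],[15,0,0,0,0,0,0],[15,0,0,0,0,0,0]]])

```text
time_s: 31.8
tool_pos: [0.3961, 0.1609, 0.1089]
tcp_rot: [3.142, 0.0, 2.97]
ft_force: [0.2, -0.8, 0.2]
grip_width: 0.0275
grip_force: 0.0
```

Request:
jog_arm(deltas=[[[15,0,0,0,0,0,0],[15,0,0,0,0,0,0],[15,0,0,-20,0,0,0],[15,0,0,-60,0,0,0],[15,0,0,-100,0,0,0]]])

```text
time_s: 32.3
tool_pos: [0.3949, 0.1606, 0.2091]
tcp_rot: [-3.14, -0.003, 2.97]
ft_force: [1.7, 0.2, 0.1]
grip_width: 0.0233
grip_force: 15.0
```

Request:
jog_arm(deltas=[[[15,0,0,-45,0,0,0],[15,0,0,-90,0,0,0],[15,0,0,-125,0,0,0],[15,0,0,-125,0,0,0]]])

```text
time_s: 32.7
tool_pos: [0.3987, 0.1615, 0.3383]
tcp_rot: [3.138, 0.008, 2.97]
ft_force: [0.5, 0.3, -1.5]
grip_width: 0.0234
grip_force: 15.0
```

```bash
python3 - <<'E'
from h import *
plan(.5295,.1185,.335)
c=snap('wrist'); p=observe()['tool_pos']
print(rimfit(c,p[0],p[1],p[2]-.020,.033,.01))
E
```

```text
tcp [0.3987 0.1615 0.3383] phi 80.2 rpy [3.138 0.008 2.97 ] J6 -1.17 F [ 0.5  0.3 -1.5] w 23.4 t 32.7
delta [-136.3  -20.     3.3] rotz None
(array([0.39928628, 0.16115756]), np.float32(2.654992))
```

Request:
jog_arm(deltas=[[[15,0,0,-18,0,0,0],[15,-40,-5,-18,0,0,0],[15,-80,-11,-18,0,0,0],[15,-120,-16,-18,0,0,0],[15,-138,-19,-18,0,0,0]]])

```text
time_s: 33.25
tool_pos: [0.5307, 0.1173, 0.3487]
tcp_rot: [-3.14, -0.003, 2.969]
ft_force: [-0.3, 0.3, 0.0]
grip_width: 0.0233
grip_force: 15.0
```

Request:
jog_arm(deltas=[[[15,0,0,0,0,0,0],[15,0,0,0,0,0,0],[15,0,0,0,0,0,0],[15,0,0,0,0,0,0]]])

```text
time_s: 33.65
tool_pos: [0.5275, 0.119, 0.3514]
tcp_rot: [-3.141, -0.001, 2.97]
ft_force: [0.2, 0.3, -1.2]
grip_width: 0.0234
grip_force: 15.0
```

```bash
python3 - <<'E'
from h import *
plan(.5295,.1185,.305)
c=snap('wrist','w9.png'); p=observe()['tool_pos']
print(rimfit(c,p[0],p[1],p[2]-.020,.033,.01))
E
```

```text
tcp [0.5275 0.119  0.3514] phi 80.2 rpy [-3.141e+00 -1.000e-03  2.970e+00] J6 -1.31 F [ 0.2  0.3 -1.2] w 23.4 t 33.6
delta [-2.  -0.1 46.4] rotz None
(array([0.52614459, 0.11900806]), np.float32(2.60228))
```

View pics/w9.png

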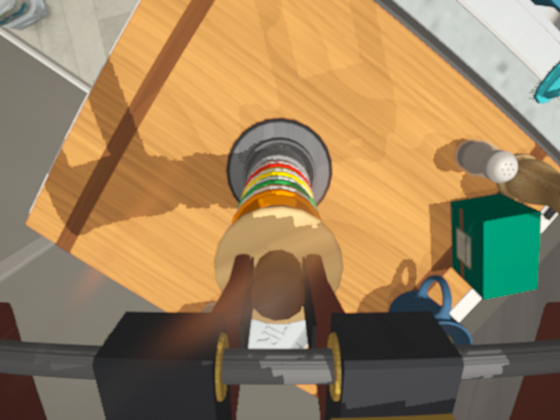

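Stopper upright over the tower, flange centre (279,255) on the tower axis. Lowering.

Request:
jog_arm(deltas=[[[15,-2,0,15,0,0,0],[15,-2,0,30,0,0,0],[15,-2,0,38,0,0,0],[15,-2,0,43,0,0,0],[15,-2,0,43,0,0,0]]])

```text
time_s: 34.2
tool_pos: [0.5303, 0.1183, 0.3084]
tcp_rot: [-3.141, -0.001, 2.97]
ft_force: [0.4, 0.2, -1.1]
grip_width: 0.0233
grip_force: 15.0
```

Request:
jog_arm(deltas=[[[15,0,0,1,0,0,0],[15,0,0,2,0,0,0],[15,0,0,2,0,0,0]]])

```text
time_s: 34.5
tool_pos: [0.5309, 0.1182, 0.307]
tcp_rot: [3.142, 0.001, 2.97]
ft_force: [0.7, -0.9, -0.8]
grip_width: 0.0234
grip_force: 15.0
```

Request:
jog_arm(deltas=[[[15,0,0,1,0,0,0],[15,0,0,2,0,0,0],[15,0,0,2,0,0,0]]])

```text
time_s: 34.8
tool_pos: [0.5307, 0.1182, 0.3046]
tcp_rot: [-3.141, -0.0, 2.97]
ft_force: [-0.6, -0.7, -0.3]
grip_width: 0.0232
grip_force: 15.0
```

Request:
jog_arm(deltas=[[[30,0,0,0,0,0,0],[40,0,0,0,0,0,0],[60,0,0,0,0,0,0],[60,0,0,0,0,0,0],[60,0,0,-20,0,0,0]]])

```text
time_s: 35.3
tool_pos: [0.5291, 0.1181, 0.3225]
tcp_rot: [-3.14, -0.005, 2.97]
ft_force: [0.1, 0.4, 0.5]
grip_width: 0.0579
grip_force: 0.0
```

Request:
jog_arm(deltas=[[[60,0,0,-40,0,0,0],[60,0,0,-65,0,0,0],[60,0,0,-65,0,0,0],[60,0,0,-65,0,0,0]]])

```text
time_s: 35.7
tool_pos: [0.5308, 0.1183, 0.3898]
tcp_rot: [3.141, 0.001, 2.97]
ft_force: [1.1, -0.2, -0.3]
grip_width: 0.0602
grip_force: 0.0
```

```bash
python3 - <<'E'
from h import *
near(.5295,.1185,.283,.3,None,(.033,)); cs=[snap('scene'),snap('side')]
for z in (.279,.283,.287): print(z,rimfit(cs[0],.5275,.118,z,.033,.012))
cr=lambda c,u,v,w: cv2.resize(c['color'][v-w*3//4:v+w*3//4,u-w:u+w,::-1],(400,300),interpolation=cv2.INTER_CUBIC)
cv2.imwrite('pics/f.png',np.hstack([cr(cs[0],280,205,90),cr(cs[1],278,200,75)]))
E
```

```text
[0.5292 0.1172] 3.02
tcp [0.5302 0.1182 0.3887] phi 80.2 rpy [-3.141e+00 -1.000e-03  2.970e+00] J6 -1.31 F [-0.4  0.4 -0.9] w 60.0 t 35.8
delta [ 0.9 -1.2 88.7] rotz None
0.279 (array([0.5295, 0.119 ]), np.float32(5.1675544))
0.283 (array([0.5262, 0.117 ]), np.float32(5.1393366))
0.287 (array([0.5225, 0.115 ]), np.float32(5.089629))
```

View pics/f.png

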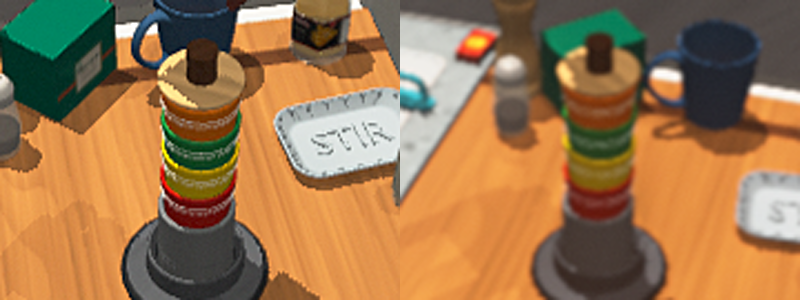

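Both crops show the tower straight and evenly nested, with the stopper seated level on top and the gripper clear. Handing in.

```bash
python3 -c "
from bench import job; print(job.job_done())"
```

```text
the job is handed in; nothing more can be done
None
```

The job is handed in: the holder is keyed home, the four tumblers present (red, yellow, green, orange; no blue seen) are nested upright in it, and the stopper is seated on top; this rests on the camera and force readings, as the hand-in returned no verdict.

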